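# Close the shelf dividers up to the row of jars

### The arm

A 6-joint arm with a two-finger parallel gripper is mounted at the origin on the work surface. World frame = base frame: x ahead of the robot, y to its left, z up, the work surface at z = 0. Lengths are in m, angles in rad, forces in N, time in s.
With the tool pointing down it reaches from about 0.25 to 0.725 m from the base axis. Payload 4 kg.
Tool frame: the origin (TCP) lies midway between the tips of the shut fingers; the grasp point (between the pads) lies 19 mm behind it; z points along the fingers, y is the direction in which the jaws open and shut (so a half turn about z gives the same grasp; the last joint's range is limited). The gripper opens to 85 mm and grips with 20 to 120 N. Pads are 22 mm wide; open, the fingers measure 114 mm over their backs; the gripper's body (76 mm by 85 mm) begins 54 mm behind the grasp point. The pads swing forward as they close: fully open they stand 13 mm farther back than shut.
Start: joints at [1.164, 0.241, 0.005, 1.335, 0, 1.571], TCP at [0.198, 0.459, 0.231] pointing down, gripper open.
Joint ranges: [-2.72, 2.72], [-1.05, 1.87], [-1.09, 1.28], [-1.99, 2.15], [-1.42, 1.44], [-3.14, 3.14]. Speed limits (rad/s): [2.79, 2.79, 3.14, 3.14, 3.14, 3.14].

### API

Orientations are given as a unit quaternion [x, y, z, w].
In Python, from workcell import bot gives the robot as it stands.
- The arm moves only by the shell command python3 -m inch 'ROWS'. ROWS is JSON, a list of rows, each a list of 5 numbers: the shift along the tool's x, y, z scaled (see below), then the turn about the tool's z scaled (see below), then the closure, from 0 (fully open) to 1 (shut). A call has 1 to 10 rows; each row is the pose to reach, as a shift and turn from the pose commanded when the call began, along the tool's axes at that moment; what a row does not reach only later rows make up. The controller multiplies each number of a shift by 100 cm and each number of a turn by 120 degrees. A row lasts 1/8 s, in which the tool goes at most 62.5 mm and 10.7 degrees, less where a joint would pass 70% of its speed; a pose out of reach is approached as far as the arm can. A call with a number of a shift or a turn outside -1 to 1 is refused whole. A call with a gripper value outside its range is refused whole. The fingers move at their own pace and stop on an object; the grip force is fixed at half the most. Time passes only in rows, so rows that repeat a pose let the fingers close. It gives the time, the measured TCP pose, the force and the opening at its end, in the units of the state.
- bot.get_obs(): the state, without advancing time (a new reading comes with each control period).
- bot.camera(name): name is "scene" or "top" or "wrist"; returns the picture (480x640x3 uint8, red, green, blue); there is no depth.
- bot.calibration(name): a dict with "intrinsics" (3x3 intrinsics, pixels), "xyz" and "attitude" of the camera in the world; the wrist camera has in their place "tool_from_camera" (4x4, takes a point from camera to tool coordinates, whose origin is the TCP and whose axes are the flange's). Camera axes: x right, y down, z forward; pixel columns grow to the right and rows downward; lengths in m; the calibration is good to about 2 mm. A picture is of the moment at which its call begins: read the wrist's pose just before it. calibration takes no time and is no camera call.
- bot.job_done(): hands the job in, once; it reports no verdict.
Trained networks look in the newest picture that a camera, given by its name, has taken for a name from the list of things; names that differ only in an ending like _2 or _b are one class to them, and where a whole thing is asked for, a point or a joint stands for the part that bears it (a point fixed in the world has none). Each returns a list of dicts, best first, with "score" (0 to 1); they miss things now and then, are a little off and sometimes report something else, mostly with a low value. They report only what shows in the picture. A call takes as long as a camera call.
- bot.masks_of(camera, target): "pixels" (480x640 bool, what is visible of it) and "extent" ([left, top, width, height] as shares, 0 to 1, of the picture: columns of its width, rows of its height, round what is visible of it).
- bot.spot_point(camera, target): "point" ([column, row] as shares, 0 to 1, of the picture: columns of its width, rows of its height: a listed point, or the origin of a listed thing).
The state is a dict: "clock": time; "joint_pos": joint angles; "joint_vel": joint speeds; "tau": joint torques, N m; "eef_pos": TCP position; "tool_rot": TCP orientation; "ft_force": force on the tool from outside, world axes, zero at the start; "ft_torque": the same for the moment, N m; "grip_width": finger opening in m.
Only numpy, scipy, OpenCV 4.12 (cv2) and the standard library are available. Lean on these libraries where they do the work, as an engineer would, in place of code of your own. Each camera call takes 0.05 s, during which the arm holds its last target.

### The job

Fence in the row of jars on the low shelf: push the two divider plates in along the notched rail, one from each side, and leave each one dropped into the last notch before it would touch the jars. Only push the dividers with the fingertips, never pinch or lift them, and leave the jars and everything else standing where they are.

Things in the scene. Friction and masses are not known exactly. Their poses are not given: they have to be found in the camera images.
- shelf: Low white sheet-steel goods shelf standing fixed on the counter, 700 mm wide (its y), 270 mm deep (its x, away from the robot); origin at the centre of its underside. Its deck is 30 mm above the counter, with low upstands at the back (45 mm) and at both ends (25 mm).
- rail_mid (a point): Middle notch of the scalloped aluminium rail along the shelf's front edge (shelf x = -115, y = 0, z = 36 mm). A rounded notch with a black slot lies every 30 mm along shelf y: 0, +-30 ... +-150 mm; from +-165 to +-270 mm the rail is plain, at crest height. A divider rises 3.7 mm over the crests, and one left within about 7 mm of a notch runs down into it by itself.
- left_push (a point): Point on the outer face (towards shelf +y, away from the jars) of the left divider: an upright aluminium plate 5 mm thick (along shelf y), 240 mm deep (shelf x = -128 to +112 mm), 0.4 kg, its top edge 143 mm above the counter. The point is at shelf x = 0, 58 mm below the top edge; push anywhere on the face.
- left_face (a point): The same point on the inner face (towards shelf -y and the jars) of the left divider, 5 mm from left_push; its axes are parallel to the shelf's.
- left_run (a joint): How far the left divider has been slid along the rail towards the middle of the shelf, in m; the middle of its plate is at shelf y = +(0.210 - value), so the notches are at 0.060, 0.090, 0.120 ... 0.180; stop at 0.205. Pushing it up to a crest takes about 3 to 15 N, then the force dips and it runs down into the notch.
- left_divider (a joint): Height in m of the left divider above its nominal seat: 0 to -0.001 when dropped into a notch, about 0.003 on a crest or on the plain end. Its weight and a light leaf spring (4 N) hold it down; it could be lifted.
- right_push (a point): Point on the outer face (towards shelf -y, away from the jars) of the right divider: an upright aluminium plate 5 mm thick (along shelf y), 240 mm deep (shelf x = -128 to +112 mm), 0.4 kg, its top edge 143 mm above the counter. The point is at shelf x = 0, 58 mm below the top edge; push anywhere on the face.
- right_face (a point): The same point on the inner face (towards shelf +y and the jars) of the right divider, 5 mm from right_push; its axes are parallel to the shelf's.
- right_run (a joint): How far the right divider has been slid along the rail towards the middle of the shelf, in m; the middle of its plate is at shelf y = -(0.210 - value), so the notches are at 0.060, 0.090, 0.120 ... 0.180; stop at 0.205. Pushing it up to a crest takes about 3 to 15 N, then the force dips and it runs down into the notch.
- right_divider (a joint): Height in m of the right divider above its nominal seat: 0 to -0.001 when dropped into a notch, about 0.003 on a crest or on the plain end. Its weight and a light leaf spring (4 N) hold it down; it could be lifted.
- jar_lf_mid (a point): Centre (half-way up) of the left front jar of the row of four equal round lidded jars, 68 mm across and 100 mm high, standing two abreast (70 mm between centres, along shelf y) and two deep on the shelf deck between the dividers.
- jar_rf_mid (a point): Centre (half-way up) of the right front jar of the row of four equal round lidded jars, 68 mm across and 100 mm high, standing two abreast (70 mm between centres, along shelf y) and two deep on the shelf deck between the dividers.
- jar_lb_mid (a point): Centre (half-way up) of the left back jar of the row of four equal round lidded jars, 68 mm across and 100 mm high, standing two abreast (70 mm between centres, along shelf y) and two deep on the shelf deck between the dividers.
- jar_rb_mid (a point): Centre (half-way up) of the right back jar of the row of four equal round lidded jars, 68 mm across and 100 mm high, standing two abreast (70 mm between centres, along shelf y) and two deep on the shelf deck between the dividers.
- tin: Bystander: food tin 60 mm across, 85 mm high, on the left end of the shelf; origin at the centre of its underside.
- carton: Bystander: small carton 90 x 55 x 80 mm high on the right end of the shelf; origin at the centre of its underside.
- bowl: Bystander: steel bowl 150 mm across, 60 mm high on the counter to the left; origin under its centre.
- sauce: Bystander: sauce bottle 60 mm across, 170 mm high on the counter to the left; origin under its centre.
- ladle: Bystander: spoon 260 mm long lying on the counter to the right; origin at mid-length.
- mug: Bystander: white mug 80 mm across, 90 mm high on the counter to the right; origin under its centre.

How it is judged:
By the outcome, as a careful person would: the job done as asked, in the order asked, and still so for the second after the job is handed in, with the robot touching nothing.
It also fails if it takes over 54 s, if anything falls off the work surface, if the arm or the gripper's body presses on something with over 40 N, if the wrist force passes 120 N, or if a joint passes its speed limit or range.

## Working session

There is one attempt and no reset: what is moved stays moved. The work goes in short steps, Python scripts to look and compute and a shell command to move; the robot and the scene stay as the last step left them, time stands still between calls to the robot, and variables do not carry over. Pictures are saved under pics/ and viewed, and the job is handed in when it is done.

```bash
mkdir -p pics; ls; python3 - <<'E'
from workcell import bot
import cv2
o=bot.get_obs()
for k,v in o.items(): print(k,v)
for n in("scene","top","wrist"):
    im=bot.camera(n); cv2.imwrite(f"pics/{n}0.png",im[:,:,::-1])
    print(n,bot.calibration(n))
E
```

```text
pics
clock 0.0
joint_pos [ 1.16401582e+00  2.41427295e-01  3.70552586e-03  1.33521778e+00
 -3.57766667e-05  1.57077132e+00]
joint_vel [-2.85710196e-04  9.34157050e-04 -1.43609541e-05  1.80564145e-03
 -3.93271823e-04  3.52431822e-04]
tau [-1.95338739e-04 -3.72320831e+01  2.52406561e+01  1.71392545e-02
 -1.91617960e-04  8.25972357e-07]
eef_pos [0.19758052 0.45859941 0.23039869]
tool_rot [ 2.01978481e-01  9.79389373e-01 -1.05313279e-03 -1.98949128e-04]
ft_force [ 0.03219724 -0.63286592  1.20787675]
ft_torque [ 0.05056662 -0.07842548  0.05788204]
grip_width 0.08534822023167563
scene {'intrinsics': array([[503.41771267,   0.        , 312.62463841],
       [  0.        , 503.41771267, 233.49753729],
       [  0.        ,   0.        ,   1.        ]]), 'xyz': array([1.45668437, 0.23751537, 1.22947184]), 'attitude': array([ 0.58002187,  0.74187942, -0.26976003, -0.201045  ])}
top {'intrinsics': array([[544.63804696,   0.        , 323.21018907],
       [  0.        , 544.63804696, 239.57276254],
       [  0.        ,   0.        ,   1.        ]]), 'xyz': array([0.18325401, 0.00812351, 1.76593965]), 'attitude': array([ 0.70852781, -0.69906615,  0.0670429 , -0.06928283])}
wrist {'intrinsics': array([[392.51200868,   0.        , 320.79664928],
       [  0.        , 392.51200868, 240.94923229],
       [  0.        ,   0.        ,   1.        ]]), 'tool_from_camera': array([[ 3.19738626e-04, -9.46559121e-01, -3.22530196e-01,
         8.43095190e-02],
       [ 9.99999738e-01,  5.12242629e-04, -5.11981180e-04,
        -1.11150352e-04],
       [ 6.49834172e-04, -3.22529948e-01,  9.46559037e-01,
        -1.42896406e-01],
       [ 0.00000000e+00,  0.00000000e+00,  0.00000000e+00,
         1.00000000e+00]])}
```

View pics/scene0.png

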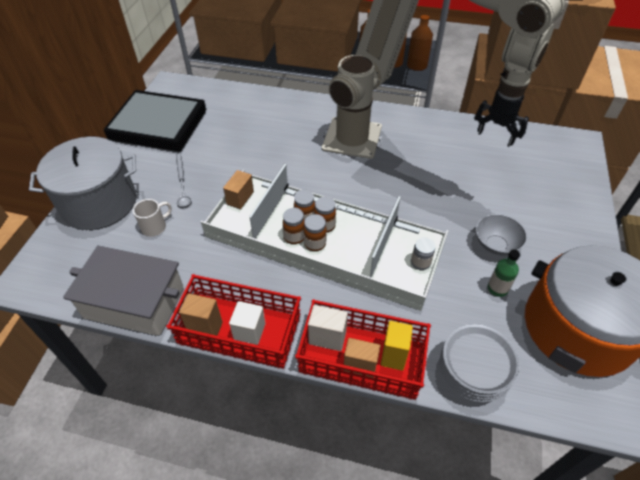

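View pics/top0.png

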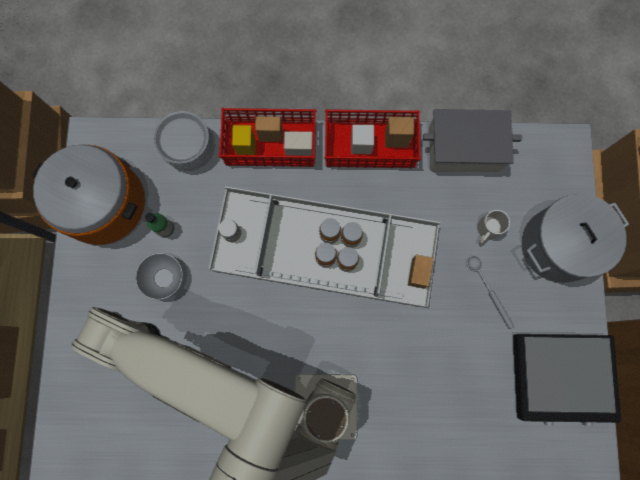

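View pics/wrist0.png

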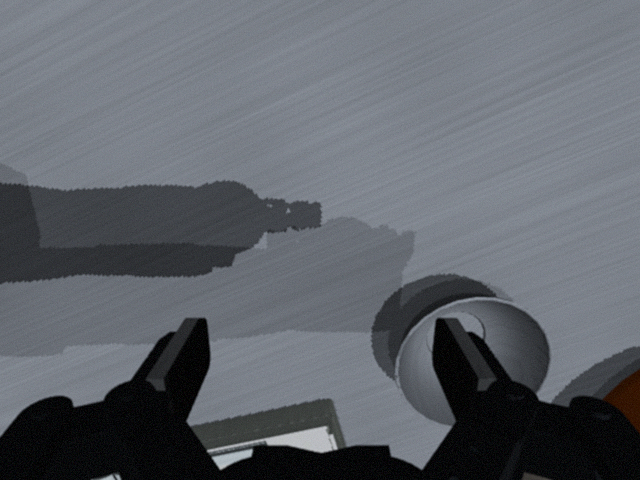

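```bash
cat > h.py <<'E'
from workcell import bot
import numpy as np, cv2
from scipy.spatial.transform import Rotation as R
def ray(cam,px):
    c=bot.calibration(cam);d=np.linalg.solve(c["intrinsics"],[px[0],px[1],1.]);return c["xyz"],R.from_quat(c["attitude"]).apply(d)
def onz(cam,px,z):
    o,d=ray(cam,px);return o+d*(z-o[2])/d[2]
def proj(cam,P):
    c=bot.calibration(cam);q=R.from_quat(c["attitude"]).inv().apply(np.asarray(P)-c["xyz"]);p=q@c["intrinsics"].T;return p[...,:2]/p[...,2:]
E
python3 - <<'E'
from h import *
Z=dict(rail_mid=.036,left_push=.085,left_face=.085,right_push=.085,right_face=.085,jar_lf_mid=.08,jar_rf_mid=.08,jar_lb_mid=.08,jar_rb_mid=.08,tin=.03,carton=.03,shelf=0)
for cam in("top","scene"):
    bot.camera(cam)
    for n,z in Z.items():
        for r in bot.spot_point(cam,n)[:2]:
            p=np.array(r["point"])*[640,480]
            print(cam,n,round(r["score"],2),p.round(1),onz(cam,p,z).round(4))
print(bot.get_obs()["clock"])
E
```

```text
top rail_mid 0.78 [320.  280.5] [0.3883 0.0244 0.036 ]
top rail_mid 0.62 [231.4 231.3] [0.5448 0.3143 0.036 ]
top left_push 0.64 [264.5 229.1] [0.5431 0.2015 0.085 ]
top left_face 0.6 [265.4 235.3] [0.5232 0.198  0.085 ]
top left_face 0.54 [330.6 233.3] [ 0.5324 -0.0074  0.085 ]
top right_push 0.72 [383.4 254. ] [ 0.4684 -0.1732  0.085 ]
top right_face 0.77 [380.9 251.5] [ 0.4762 -0.1655  0.085 ]
top jar_lf_mid 0.96 [325.1 252.8] [0.4706 0.0092 0.08  ]
top jar_rf_mid 0.95 [345.2 257.8] [ 0.4556 -0.054   0.08  ]
top jar_rf_mid 0.3 [265.8 232.2] [0.5343 0.1977 0.08  ]
top jar_lb_mid 0.6 [331.  228.4] [ 0.5493 -0.0084  0.08  ]
top jar_lb_mid 0.16 [383.9 254.8] [ 0.4668 -0.1751  0.08  ]
top jar_rb_mid 0.91 [350.6 233.2] [ 0.5346 -0.0705  0.08  ]
top tin 0.84 [234.3 230.4] [0.5493 0.3062 0.03  ]
top tin 0.37 [328.5 229.8] [ 0.5552 -0.0009  0.03  ]
top carton 0.76 [416.2 273. ] [ 0.4174 -0.2838  0.03  ]
top shelf 0.66 [323.3 250.7] [0.4912 0.0152 0.    ]
scene rail_mid 0.6 [334.  205.2] [0.3838 0.0177 0.036 ]
scene left_push 0.94 [386.4 239.7] [0.5248 0.2043 0.085 ]
scene left_face 0.72 [381.9 244.8] [0.5464 0.1946 0.085 ]
scene right_push 0.85 [270.7 200.7] [ 0.4552 -0.1688  0.085 ]
scene right_face 0.73 [269.6 203.2] [ 0.4661 -0.1689  0.085 ]
scene jar_lf_mid 0.78 [324.5 211.6] [0.456  0.0032 0.08  ]
scene jar_rf_mid 0.78 [305.3 203.1] [ 0.4355 -0.0629  0.08  ]
scene jar_rf_mid 0.21 [382.8 240.4] [0.5257 0.1943 0.08  ]
scene jar_lb_mid 0.96 [317.7 231.8] [0.5386 0.0023 0.08  ]
scene jar_rb_mid 0.62 [292.8 224.6] [ 0.529  -0.0769  0.08  ]
scene tin 0.64 [415.9 264. ] [0.5498 0.3004 0.03  ]
scene carton 0.72 [315.7 232.6] [ 0.5033 -0.0131  0.03  ]
scene carton 0.71 [239.9 199.2] [ 0.4243 -0.2886  0.03  ]
scene shelf 0.56 [320.1 237.2] [ 0.4944 -0.0013  0.    ]
scene shelf 0.44 [152.3 227.7] [ 0.5827 -0.5336  0.    ]
1.45
```

```bash
python3 - <<'E'
import cv2
a=cv2.imread("pics/top0.png")
cv2.imwrite("pics/topc.png",cv2.resize(a[180:310,205:405],None,fx=4,fy=4,interpolation=cv2.INTER_CUBIC))
cv2.imwrite("pics/topd.png",cv2.resize(a[180:310,290:450],None,fx=4.6,fy=4.6,interpolation=cv2.INTER_CUBIC))
a=cv2.imread("pics/scene0.png")
cv2.imwrite("pics/scc.png",cv2.resize(a[155:305,200:450],None,fx=3.2,fy=3.2,interpolation=cv2.INTER_CUBIC))
E
```

```text
(no output)
```

View pics/topc.png

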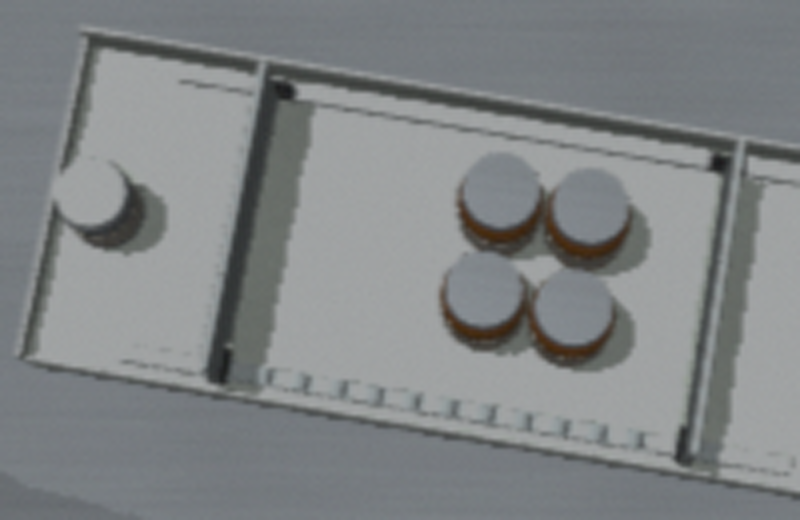

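View pics/topd.png

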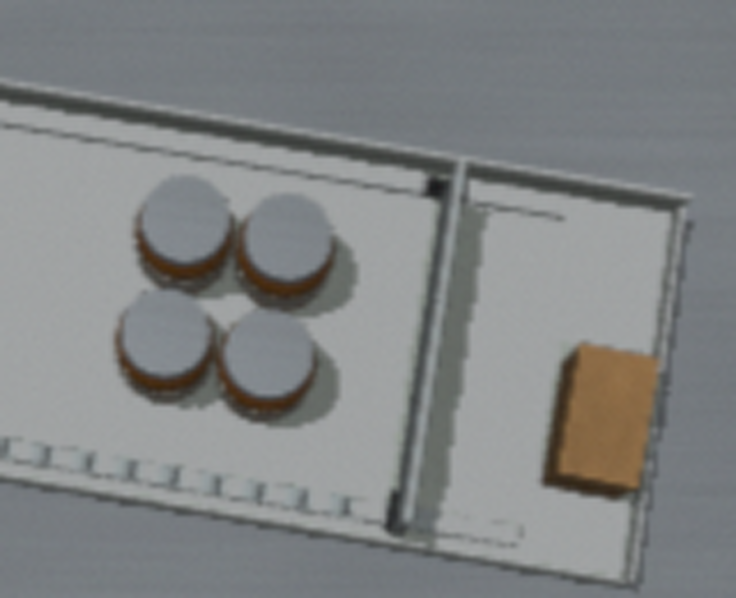

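View pics/scc.png

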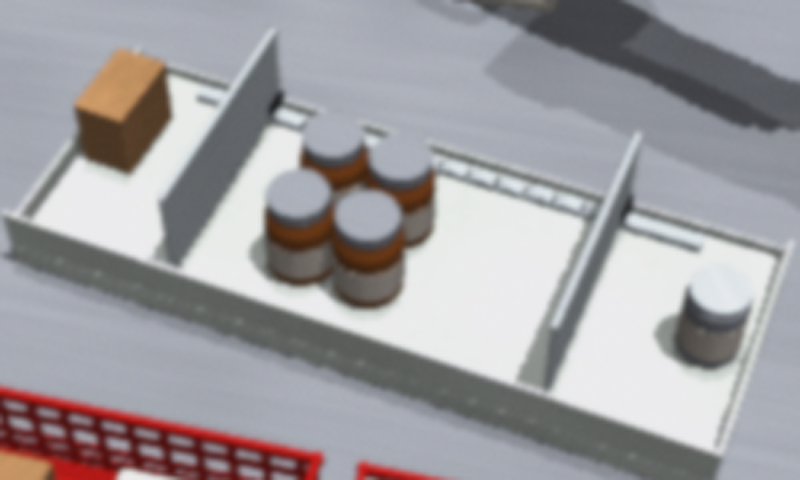

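```bash
python3 - <<'E'
from h import *
from scipy.optimize import least_squares
c=lambda u,v:((u+.5)/4-.5+205,(v+.5)/4-.5+180)
d=lambda u,v:((u+.5)/4.6-.5+290,(v+.5)/4.6-.5+180)
M=[((.134,.349,.045),c(85,32)),((.134,-.349,.045),d(688,197)),((-.134,.349,.025),c(20,357)),((-.134,-.349,.025),d(634,583))]
P=np.array([m[0] for m in M]);Q=np.array([m[1] for m in M])
def T(p,X):
    return R.from_euler("z",p[2]).apply(X)+[p[0],p[1],0]
f=lambda p:(proj("top",T(p,P))-Q).ravel()
s=least_squares(f,[.49,.01,-.17]);print(s.x,s.fun.round(2))
p=s.x
inv=lambda w:R.from_euler("z",-p[2]).apply(w-[p[0],p[1],0])
for n,q in dict(lb=c(500,190),rb=c(590,207),lf=c(485,288),rf=c(573,308)).items(): print(n,onz("top",q,.13).round(4),inv(onz("top",q,.13)).round(4))
for n,q in dict(Lback=c(263,65),Rback=c(740,145)).items(): print(n,inv(onz("top",q,.143)).round(4))
for n,q in dict(slotL=c(270,376),slotR=c(644,440)).items(): print(n,inv(onz("top",q,.036)).round(4))
for n,q in dict(rail=(320,280.5)).items(): print(n,inv(onz("top",q,.036)).round(4))
print(T(p,np.array([[0,.21,.085],[0,-.21,.085]])))
E
```

```text
[ 0.50088711  0.01028969 -0.15536394] [ 0.99  0.57 -1.08  0.58  1.58  0.02 -1.45 -0.91]
lb [ 0.5423 -0.0037  0.13  ] [ 0.0431 -0.0074  0.13  ]
rb [ 0.5299 -0.0729  0.13  ] [ 0.0415 -0.0777  0.13  ]
lf [0.4658 0.0069 0.13  ] [-0.0342 -0.0088  0.13  ]
rf [ 0.4512 -0.0602  0.13  ] [-0.0381 -0.0773  0.13  ]
Lback [0.1069 0.1889 0.143 ]
Rback [ 0.1059 -0.183   0.143 ]
slotL [-0.1173  0.1512  0.036 ]
slotR [-0.1177 -0.1514  0.036 ]
rail [-0.1134 -0.0035  0.036 ]
[[ 0.53338244  0.2177603   0.085     ]
 [ 0.46839178 -0.19718092  0.085     ]]
```

```bash
cat >> h.py <<'E'
SH=[.50088711,.01028969,-.15536394]
def s2w(X,p=SH): return R.from_euler("z",p[2]).apply(X)+[p[0],p[1],0]
def w2s(X,p=SH): return R.from_euler("z",-p[2]).apply(np.asarray(X)-[p[0],p[1],0])
def plan(target_shelf, ydir=0.):
    """target TCP in shelf coords; ydir: yaw (deg) of tool y from shelf +y (ccw)"""
    o=bot.get_obs();r=R.from_quat(o["tool_rot"])
    sh=r.inv().apply(s2w(target_shelf)-o["eef_pos"])
    y=r.apply([0,1,0]);cur=np.degrees(np.arctan2(-y[0],y[1]));want=np.degrees(SH[2])+ydir
    print("now shelf",w2s(o["eef_pos"]).round(4),"shift",sh.round(4),"yaw cur",cur.round(2),"turn",-((want-cur+180)%360-180)/120,"clock",o["clock"],"F",np.round(o["ft_force"],1))
E
python3 -c "
from h import *
plan([-.095,.02,.26])"
```

```text
now shelf [-0.3689  0.3966  0.2313] shift [-0.359  -0.2966 -0.0287] yaw cur -23.31 turn -0.1200371318256515 clock 1.45 F [0.1 0.5 0.2]
```

```bash
python3 -m inch '[[-0.05,-0.03,-0.03,-0.02,0],[-0.1,-0.075,-0.03,-0.06,0],[-0.15,-0.115,-0.03,-0.12,0],[-0.2,-0.16,-0.03,-0.12,0],[-0.25,-0.2,-0.03,-0.12,0],[-0.3,-0.245,-0.03,-0.12,0],[-0.34,-0.28,-0.029,-0.12,0],[-0.359,-0.297,-0.029,-0.12,0],[-0.359,-0.297,-0.029,-0.12,0],[-0.359,-0.297,-0.029,-0.12,0]]'; python3 - <<'E'
from h import *
import json
o=bot.get_obs();im=bot.camera("wrist");cv2.imwrite("pics/w1.png",im[:,:,::-1])
json.dump(dict(p=list(map(float,o["eef_pos"])),q=list(map(float,o["tool_rot"]))),open("w1.json","w"))
plan([-.095,.02,.26])
print(np.abs(o["joint_vel"]).max())
E
```

```text
clock: 2.7
eef_pos: [0.4097, 0.0446, 0.2603]
tool_rot: [0.078, 0.997, 0.0, -0.0]
ft_force: [0.1, -0.7, -0.4]
grip_width: 0.0853
now shelf [-0.0955  0.0202  0.2603] shift [-0.0005 -0.0002  0.0003] yaw cur -8.85 turn 0.0003953817553335644 clock 2.75 F [ 0.3  0.2 -0.5]
0.02697040531167278
```

View pics/w1.png

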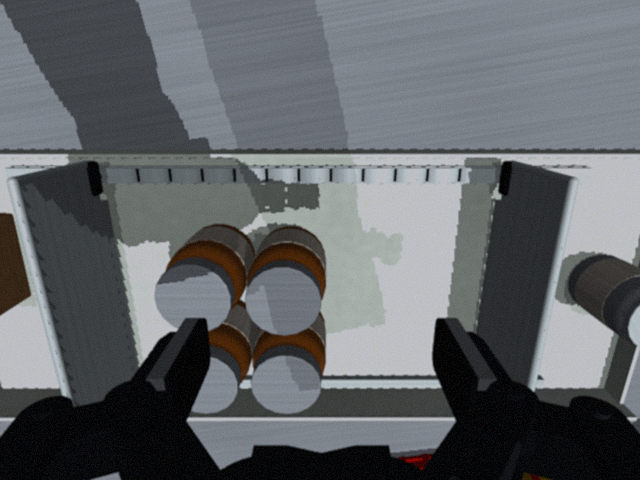

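```bash
python3 - <<'E'
import cv2
a=cv2.imread("pics/w1.png")
cv2.imwrite("pics/w1a.png",cv2.resize(a[215:345,150:350],None,fx=4,fy=4,interpolation=cv2.INTER_CUBIC))
cv2.imwrite("pics/w1b.png",cv2.resize(a[150:200,90:290],None,fx=4,fy=8,interpolation=cv2.INTER_CUBIC))
cv2.imwrite("pics/w1c.png",cv2.resize(a[150:200,280:480],None,fx=4,fy=8,interpolation=cv2.INTER_CUBIC))
import numpy as np
g=cv2.cvtColor(a,6).astype(float)
for r in (170,173,176,178): print(r,[(i,int(g[r,i])) for i in range(100,500) if g[r,i]<g[r,i-3]-40 and g[r,i]<g[r,i+3]-40])
E
```

```text
170 [(136, 29), (137, 16), (168, 36), (169, 10), (170, 34), (201, 14), (202, 24), (233, 22), (234, 12), (265, 67), (266, 22), (267, 60), (298, 26), (299, 37), (330, 35), (331, 34), (362, 67), (363, 30), (364, 81), (394, 89), (395, 33), (396, 58), (427, 39), (428, 50), (459, 50), (460, 35)]
173 [(137, 11), (138, 25), (169, 19), (170, 22), (201, 26), (202, 17), (233, 31), (234, 17), (266, 22), (267, 42), (298, 24), (299, 39), (330, 36), (331, 33), (362, 55), (363, 36), (394, 84), (395, 27), (396, 73), (426, 92), (427, 32), (428, 61), (459, 33), (460, 59)]
176 [(137, 26), (138, 16), (169, 33), (170, 8), (201, 38), (202, 19), (234, 16), (235, 30), (266, 21), (267, 43), (298, 24), (299, 42), (330, 34), (331, 35), (362, 45), (363, 31), (394, 58), (395, 32), (426, 73), (427, 33), (428, 82), (458, 81), (459, 29), (460, 65)]
178 [(137, 34), (138, 14), (170, 14), (171, 31), (202, 11), (203, 34), (234, 13), (235, 24), (266, 27), (267, 32), (298, 31), (299, 36), (330, 32), (331, 36), (362, 48), (363, 39), (394, 47), (395, 43), (426, 55), (427, 36), (458, 60), (459, 40)]
```

View pics/w1a.png

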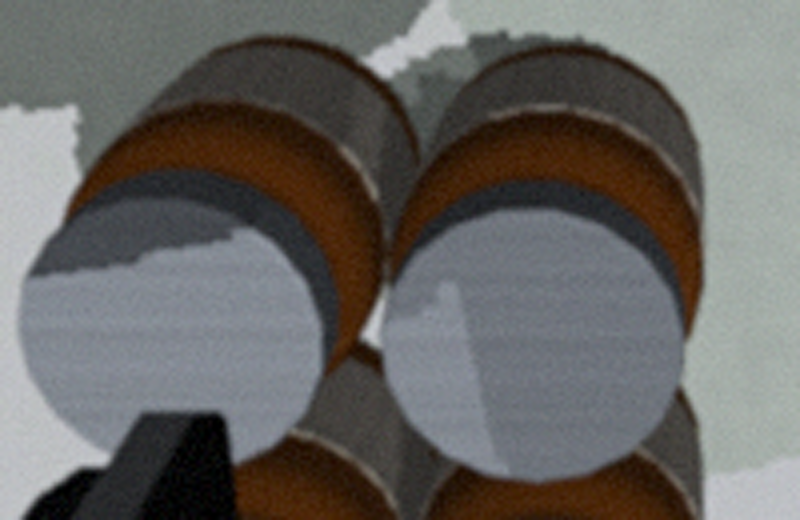

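View pics/w1b.png

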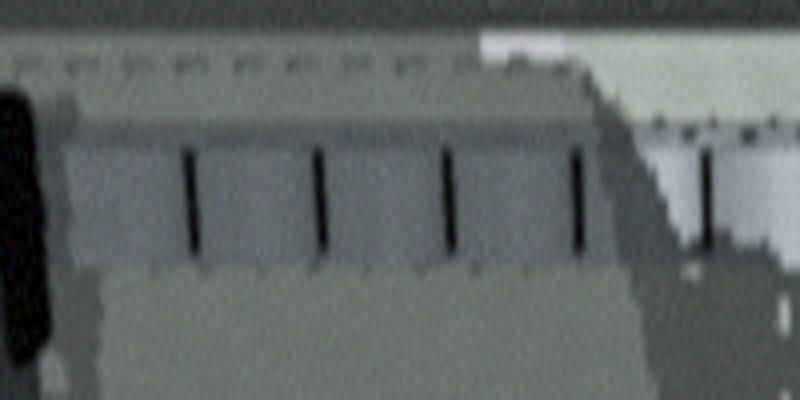

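View pics/w1c.png

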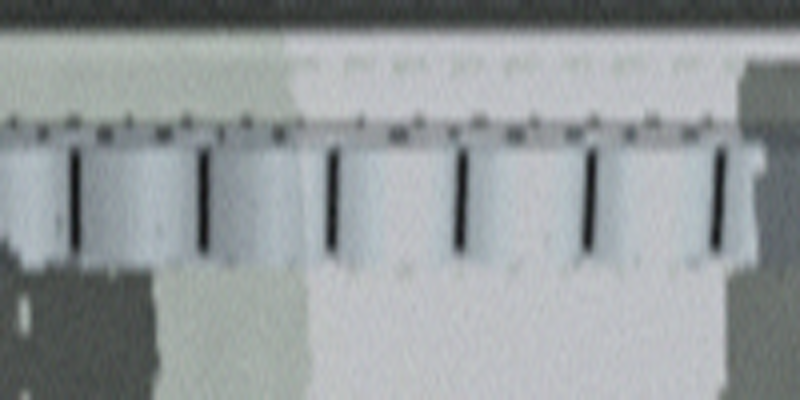

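```bash
sed -i 's/^SH=.*/SH=[.50088711,.01028969,-.15536394]/' h.py; python3 -c "
from h import *
plan([-.05,.235,.115])
print(w2s([.5495,.3033,.03]),w2s([.42,-.286,.03]))"
```

```text
now shelf [-0.0955  0.0202  0.2603] shift [-0.0458  0.2147  0.1453] yaw cur -8.85 turn 0.0003953817553335644 clock 2.75 F [ 0.3  0.2 -0.5]
[0.00268704 0.29700343 0.03      ] [-0.03406508 -0.30523741  0.03      ]
```

```bash
python3 -m inch '[[-0.01,0.05,0,0,1],[-0.02,0.1,0,0,1],[-0.035,0.16,0,0,1],[-0.046,0.215,0,0,1],[-0.046,0.215,0,0,1],[-0.046,0.215,0.05,0,1],[-0.046,0.215,0.1,0,1],[-0.046,0.215,0.145,0,1],[-0.046,0.215,0.145,0,1]]'; python3 - <<'E'
from h import *
plan([-.05,.205,.115])
for n in("scene","wrist"):
    im=bot.camera(n);cv2.imwrite(f"pics/{n}2.png",im[:,:,::-1])
cv2.imwrite("pics/scene2c.png",cv2.resize(cv2.imread("pics/scene2.png")[60:310,250:510],None,fx=2.4,fy=2.4,interpolation=cv2.INTER_CUBIC))
E
```

```text
clock: 3.88
eef_pos: [0.4847, 0.2482, 0.1121]
tool_rot: [0.077, 0.997, -0.002, -0.004]
ft_force: [0.2, 0.6, 1.0]
grip_width: 0.0004
now shelf [-0.0528  0.2325  0.1121] shift [-0.0027 -0.0275 -0.0027] yaw cur -8.85 turn 0.0004556255939623573 clock 3.875 F [0.2 0.6 1. ]
```

View pics/scene2c.png

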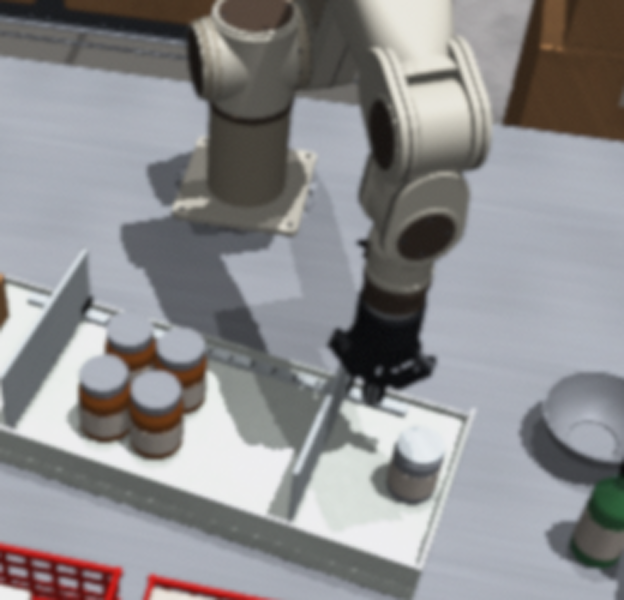

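View pics/wrist2.png

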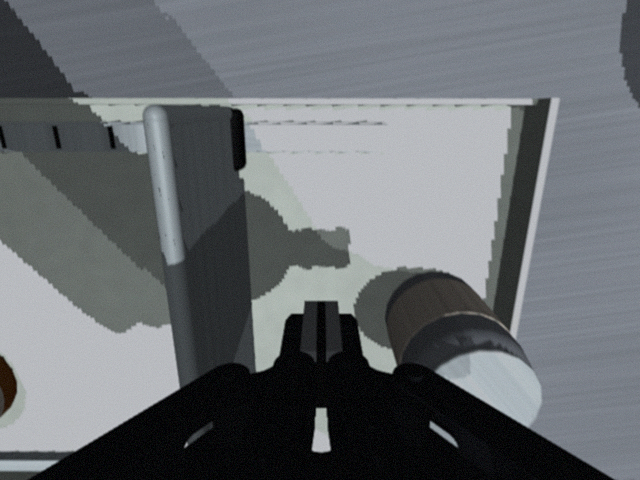

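```bash
python3 -c "
from h import *
print(bot.get_obs()['joint_pos']); plan([-.05,.235,.115],90)"
```

```text
[ 4.72834717e-01  4.10129865e-01 -6.37922414e-02  1.09606357e+00
 -6.29268222e-05  6.27663100e-01]
now shelf [-0.0491  0.2349  0.1167] shift [0.0009 0.0001 0.0017] yaw cur -8.87 turn -0.7497442321482405 clock 3.975 F [0.6 0.7 0.5]
```

```bash
python3 -m inch '[[0,0,0,-0.085,1],[0,0,0,-0.17,1],[0,0,0,-0.255,1],[0,0,0,-0.34,1],[0,0,0,-0.425,1],[0,0,0,-0.51,1],[0,0,0,-0.595,1],[0,0,0,-0.68,1],[0,0,0,-0.75,1],[0,0,0,-0.75,1]]'; python3 - <<'E'
from h import *
plan([-.05,.205,.112],90)
im=bot.camera("wrist");cv2.imwrite("pics/w3.png",im[:,:,::-1])
E
```

```text
clock: 5.22
eef_pos: [0.4904, 0.2506, 0.1184]
tool_rot: [-0.649, 0.76, -0.001, 0.003]
ft_force: [0.0, 0.2, -0.1]
grip_width: -0.0001
now shelf [-0.0475  0.2358  0.1184] shift [0.0308 0.0024 0.0063] yaw cur 81.0 turn -0.0008079448856662452 clock 5.225 F [ 0.   0.2 -0.1]
```

View pics/w3.png

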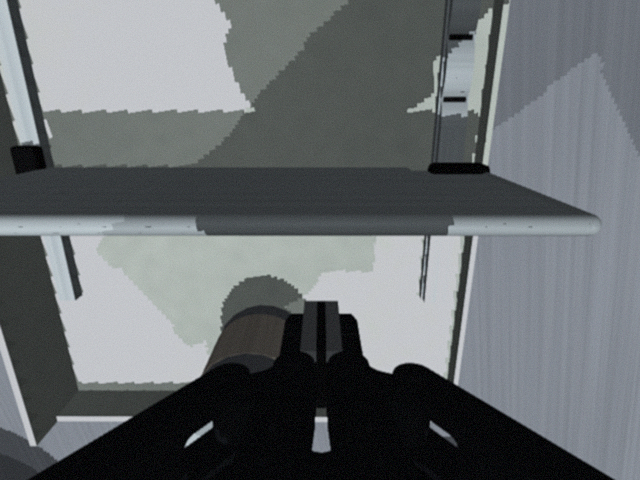

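```bash
python3 -m inch '[[0.02,0.002,0.004,0,1],[0.03,0.002,0.004,0,1],[0.035,0.002,0.004,0,1],[0.04,0.002,0.004,0,1],[0.045,0.002,0.004,0,1]]';python3 -m inch '[[0.006,0,0,0,1],[0.012,0,0,0,1],[0.018,0,0,0,1]]'; python3 - <<'E'
from h import *
plan([-.05,.205,.112],90)
im=bot.camera("wrist");cv2.imwrite("pics/w4.png",im[:,:,::-1])
E
```

```text
clock: 5.9
eef_pos: [0.4804, 0.207, 0.1121]
tool_rot: [-0.65, 0.76, 0.001, 0.002]
ft_force: [-1.1, 5.1, 0.9]
grip_width: -0.0001
clock: 6.28
eef_pos: [0.4773, 0.1878, 0.1116]
tool_rot: [-0.65, 0.76, -0.0, 0.0]
ft_force: [0.0, 1.4, -0.3]
grip_width: 0.0001
now shelf [-0.0507  0.1717  0.1116] shift [-0.0333 -0.0008 -0.0004] yaw cur 81.12 turn 0.00017522555375440636 clock 6.275 F [ 0.   1.4 -0.3]
```

View pics/w4.png

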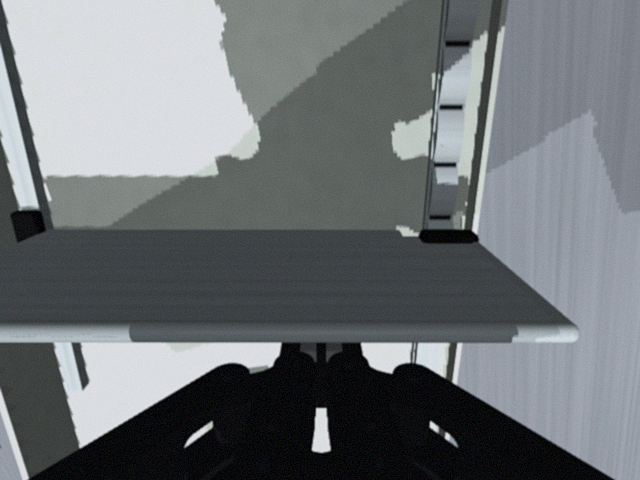

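```bash
python3 -m inch '[[0.008,0,0,0,1],[0.016,0,0,0,1],[0.024,0,0,0,1],[0.032,0,0,0,1]]';python3 -m inch '[[0.008,0,0,0,1],[0.016,0,0,0,1],[0.024,0,0,0,1],[0.032,0,0,0,1]]'; python3 - <<'E'
from h import *
plan([-.05,.0815,.112],90)
im=bot.camera("wrist");cv2.imwrite("pics/w5.png",im[:,:,::-1])
E
```

```text
clock: 6.82
eef_pos: [0.4727, 0.1559, 0.1119]
tool_rot: [-0.65, 0.76, -0.0, 0.001]
ft_force: [0.8, -0.1, -0.4]
grip_width: -0.0001
clock: 7.32
eef_pos: [0.467, 0.1236, 0.1113]
tool_rot: [-0.65, 0.76, -0.0, -0.0]
ft_force: [-0.1, -0.8, -1.0]
grip_width: -0.0
now shelf [-0.051   0.1067  0.1113] shift [ 0.0252 -0.001  -0.0007] yaw cur 81.08 turn -0.00016574601441992815 clock 7.325 F [-0.1 -0.8 -1. ]
```

View pics/w5.png

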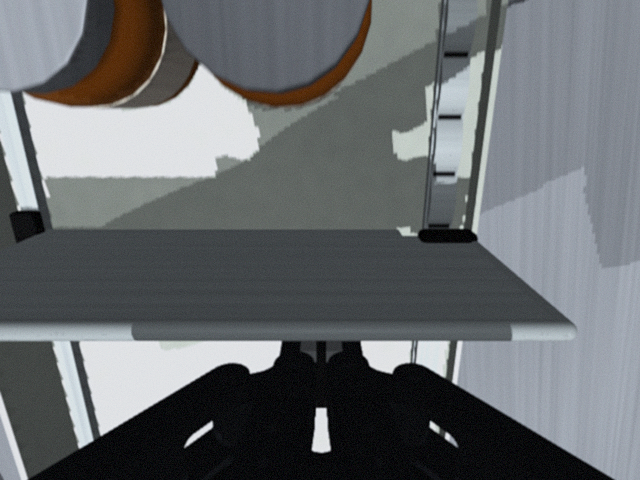

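```bash
python3 -m inch '[[0.006,0,0,0,1],[0.011,0,0,0,1],[0.016,0,0,0,1],[0.021,0,0,0,1],[0.025,0,0,0,1],[0.025,0,0,0,1],[0.025,0,0,0,1]]'; python3 - <<'E'
from h import *
import json
o=bot.get_obs()
json.dump(dict(p=list(map(float,o["eef_pos"])),q=list(map(float,o["tool_rot"]))),open("w6.json","w"))
plan([-.05,.0815,.112],90)
im=bot.camera("wrist");cv2.imwrite("pics/w6.png",im[:,:,::-1])
E
```

```text
clock: 8.25
eef_pos: [0.4627, 0.0992, 0.1108]
tool_rot: [-0.65, 0.76, 0.0, -0.001]
ft_force: [0.4, 0.2, -0.1]
grip_width: -0.0002
now shelf [-0.0515  0.082   0.1108] shift [ 0.0005 -0.0015 -0.0012] yaw cur 81.06 turn -0.0003167243868517744 clock 8.25 F [ 0.4  0.2 -0.1]
```

View pics/w6.png

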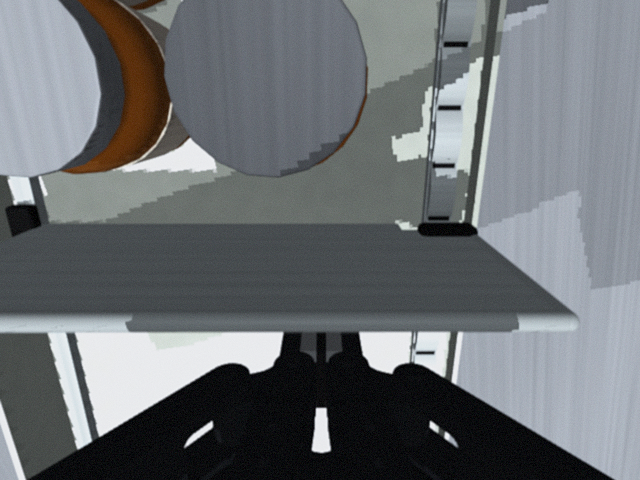

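```bash
python3 - <<'E'
from h import *
plan([-.05,.0815,.112],90)
im=bot.camera("wrist");cv2.imwrite("pics/w7.png",im[:,:,::-1])
b=cv2.imread("pics/w6.png");im=im[:,:,::-1]
print(np.abs(im.astype(int)-b).mean())
cv2.imwrite("pics/w7c.png",np.hstack([cv2.resize(q[190:345,400:600],None,fx=2,fy=2) for q in(b,im)]))
E
```

```text
now shelf [-0.0514  0.0821  0.1108] shift [ 0.0006 -0.0014 -0.0012] yaw cur 81.07 turn -0.0002501566800461319 clock 8.3 F [-0.2  0.6  0.4]
7.345902777777778
```

View pics/w7c.png

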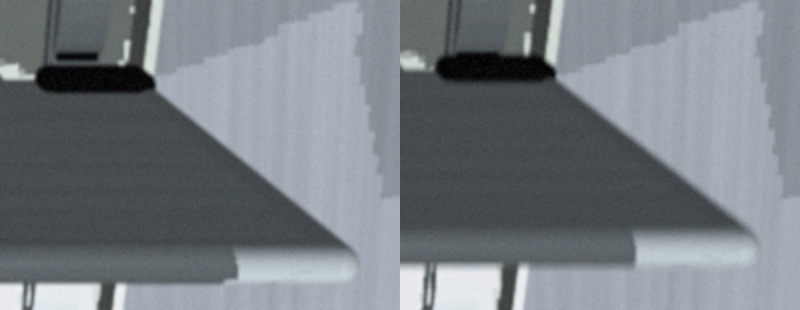

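```bash
python3 -m inch '[[0,0,0,0,1],[0,0,0,0,1],[0,0,0,0,1]]'; python3 - <<'E'
from h import *
plan([-.05,.0815,.112],90)
im=bot.camera("wrist");cv2.imwrite("pics/w8.png",im[:,:,::-1])
E
```

```text
clock: 8.72
eef_pos: [0.4632, 0.0998, 0.1113]
tool_rot: [-0.65, 0.76, -0.0, -0.0]
ft_force: [-0.5, -0.7, -0.1]
grip_width: 0.0001
now shelf [-0.0511  0.0826  0.1113] shift [ 0.0011 -0.0011 -0.0007] yaw cur 81.1 turn -1.1527741583468771e-05 clock 8.725 F [-0.5 -0.7 -0.1]
```

View pics/w8.png

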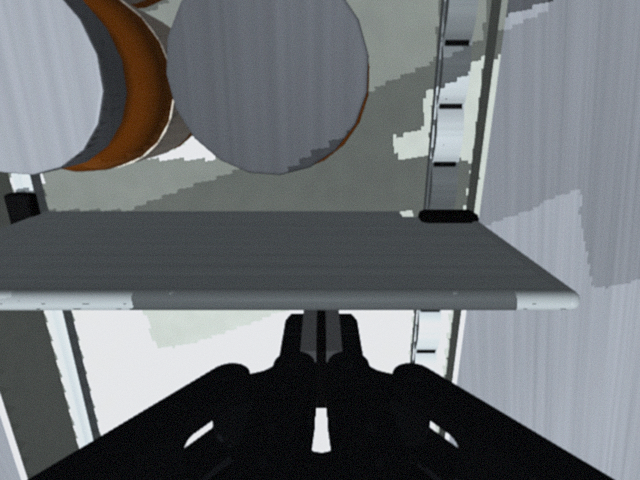

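```bash
python3 - <<'E'
from h import *
import json
from scipy.optimize import least_squares
w=json.load(open("w1.json"));C=bot.calibration("wrist");K=C["intrinsics"];Tc=C["tool_from_camera"]
a=cv2.imread("pics/w1.png");g=cv2.cvtColor(a,6).astype(float)
ys=np.arange(-5,6)*.03; guess=[137.5,169.5,201.6,233.7,266.4,298.5,330.6,362.7,394.9,427.2,459.3]
obs=[]
for q in guess:
    c0=int(round(q)); 
    cols=[]
    for r in range(171,180):
        s=g[r,c0-4:c0+6]; wgt=np.clip(np.median(s)-25-s,0,None); cols.append((wgt*np.arange(c0-4,c0+6)).sum()/wgt.sum())
    cc=np.mean(cols)
    # vertical extent
    prof=g[160:192,c0-1:c0+2].min(1); thr=(prof.min()+np.median(np.r_[g[172:178,c0-8:c0-5].ravel()]))/2
    idx=np.where(prof<thr)[0]; idx=idx[(idx>6)&(idx<24)]
    obs.append((cc,160+idx.min(),160+idx.max())); 
obs=np.array(obs);print(obs.round(2).tolist())
Rt=R.from_quat(w["q"])
def pj(X):
    t=Rt.inv().apply(X-np.array(w["p"])); c=(t-Tc[:3,3])@Tc[:3,:3]; u=c@K.T; return u[:,:2]/u[:,2:]
def f(p):
    X=s2w(np.c_[np.full(11,-.115),ys,np.full(11,p[3])],p[:3]); u=pj(X)
    return np.r_[u[:,0]-obs[:,0],(u[:,1]-obs[:,1:].mean(1))*.7]
s=least_squares(f,SH+[.036]);print(s.x,s.fun.round(2))
p=s.x[:3]; sz=s.x[3]-.036
# project candidate jar limb tangent lines & lids
for yc in(-.0065,-.0075,-.0085,-.0095):
    out=[]
    for xj in(-.036,.034):
        t=np.linspace(0,2*np.pi,720)
        for z in(.05,.09,.11):
            out.append(pj(s2w(np.c_[xj+.034*np.cos(t),yc+.034*np.sin(t),np.full(720,z+sz)],p))[:,0].max())
        l=pj(s2w(np.array([[xj,yc,.13+sz]]),p))[0]; out+=list(l)
    print(yc,np.round(out,1))
# measured limb: strongest horizontal gradient per row between cols 318..334
for r in range(232,300,6):
    d=g[r-1:r+2].mean(0); dd=np.diff(cv2.GaussianBlur(d[None],(5,1),1)[0])[318:334]; k=dd.argmax(); 
    print(r,318+k+.5,dd[k].round(1),end="; ")
E
```

```text
[[137.54, 169.0, 181.0], [169.71, 169.0, 180.0], [201.83, 169.0, 181.0], [234.07, 169.0, 181.0], [266.28, 169.0, 183.0], [298.34, 168.0, 183.0], [330.5, 169.0, 181.0], [362.68, 169.0, 180.0], [394.85, 169.0, 180.0], [426.98, 169.0, 180.0], [459.11, 169.0, 180.0]]
[ 0.49715281  0.01126569 -0.15384092  0.03664934] [ 0.03  0.01  0.04 -0.04 -0.09  0.01  0.01 -0.01 -0.02  0.01  0.04  0.12
  0.44  0.05  0.01 -0.73 -0.41 -0.1   0.21  0.17  0.14  0.1 ]
-0.0065 [327.7 328.5 329.  285.4 297.3 327.5 328.2 328.6 288.  373.4]
-0.0075 [326.7 327.4 327.8 284.1 297.3 326.5 327.1 327.4 286.8 373.4]
-0.0085 [325.7 326.2 326.6 282.8 297.3 325.5 326.  326.3 285.6 373.4]
-0.0095 [324.6 325.1 325.3 281.5 297.3 324.5 324.9 325.2 284.4 373.4]
232 327.5 1.7; 238 318.5 21.9; 244 321.5 33.6; 250 323.5 31.0; 256 324.5 31.0; 262 325.5 31.7; 268 325.5 30.2; 274 324.5 35.4; 280 325.5 40.4; 286 325.5 39.6; 292 323.5 34.4; 298 322.5 31.2;
```

```bash
python3 -m inch '[[0.008,0,0,0,1],[0.014,0,0,0,1],[0.019,0,0,0,1],[0.024,0,0,0,1],[0.028,0,0,0,1],[0.03,0,0,0,1],[0.03,0,0,0,1],[0.03,0,0,0,1],[0.03,0,0,0,1]]'; python3 - <<'E'
from h import *
plan([-.05,.0515,.112],90)
im=bot.camera("wrist");cv2.imwrite("pics/w9.png",im[:,:,::-1])
E
```

```text
clock: 9.9
eef_pos: [0.4583, 0.07, 0.111]
tool_rot: [-0.65, 0.76, 0.0, -0.0]
ft_force: [0.1, -0.8, -0.5]
grip_width: -0.0003
now shelf [-0.0513  0.0524  0.111 ] shift [ 0.0009 -0.0013 -0.001 ] yaw cur 81.09 turn -9.96800801099577e-05 clock 9.9 F [ 0.1 -0.8 -0.5]
```

View pics/w9.png

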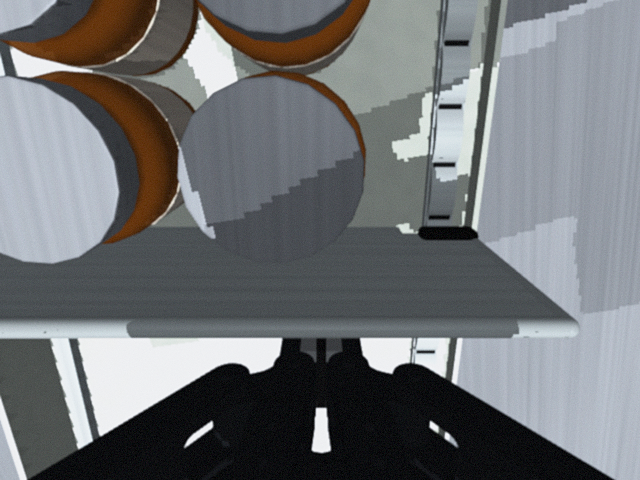

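```bash
python3 -m inch '[[0,0,0,0,1],[0,0,0,0,1]]'; python3 - <<'E'
from h import *
plan([-.05,.0515,.112],90)
im=bot.camera("wrist");cv2.imwrite("pics/w10.png",im[:,:,::-1])
E
```

```text
clock: 10.2
eef_pos: [0.4586, 0.0702, 0.1113]
tool_rot: [-0.65, 0.76, 0.0, -0.0]
ft_force: [-0.1, 0.4, 0.5]
grip_width: -0.0001
now shelf [-0.0511  0.0527  0.1113] shift [ 0.0012 -0.0011 -0.0007] yaw cur 81.1 turn -1.585307211134553e-05 clock 10.2 F [-0.1  0.4  0.5]
```

View pics/w10.png

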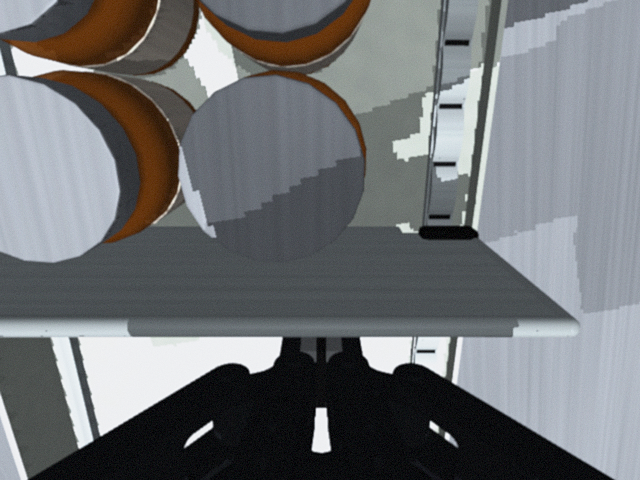

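```bash
python3 -m inch '[[0.001,0,0,0,1],[0.0015,0,0,0,1],[0.002,0,0,0,1],[0.002,0,0,0,1],[0.002,0,0,0,1],[0.002,0,0,0,1]]'; python3 - <<'E'
from h import *
plan([-.05,.0515,.112],90)
im=bot.camera("wrist");cv2.imwrite("pics/w11.png",im[:,:,::-1])
E
```

```text
clock: 11.0
eef_pos: [0.4583, 0.0682, 0.1113]
tool_rot: [-0.65, 0.76, -0.0, 0.0]
ft_force: [-0.6, -0.3, -0.2]
grip_width: -0.0001
now shelf [-0.051   0.0506  0.1113] shift [-0.0009 -0.001  -0.0007] yaw cur 81.09 turn -4.079560100317773e-05 clock 11.0 F [-0.6 -0.3 -0.2]
```

View pics/w11.png

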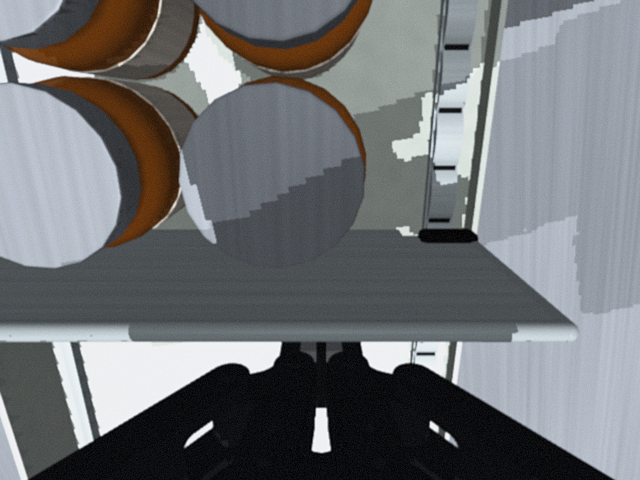

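```bash
python3 -m inch '[[0.001,0,0,0,1],[0.002,0,0,0,1],[0.002,0,0,0,1],[0.002,0,0,0,1],[0.002,0,0,0,1],[0.002,0,0,0,1]]'; python3 - <<'E'
from h import *
plan([-.05,.0515,.112],90)
im=bot.camera("wrist");cv2.imwrite("pics/w12.png",im[:,:,::-1])
E
```

```text
clock: 11.8
eef_pos: [0.458, 0.0662, 0.1113]
tool_rot: [-0.65, 0.76, -0.0, -0.0]
ft_force: [0.7, 0.4, 1.0]
grip_width: -0.0003
now shelf [-0.051   0.0486  0.1113] shift [-0.0029 -0.001  -0.0007] yaw cur 81.09 turn -5.761505793486776e-05 clock 11.8 F [0.7 0.4 1. ]
```

View pics/w12.png

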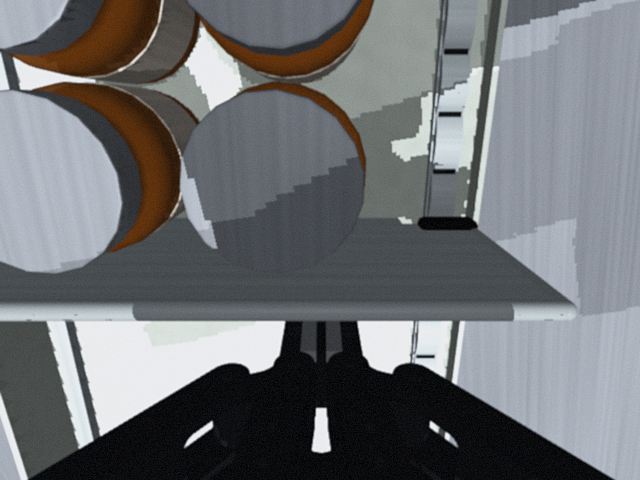

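```bash
python3 -m inch '[[-0.015,0,0,0,1],[-0.025,0,-0.01,0,1],[-0.025,0,-0.06,0,1],[-0.025,0,-0.11,0.04,1],[-0.025,0,-0.15,0.12,1],[-0.025,0,-0.15,0.2,1],[-0.025,0,-0.15,0.28,1],[-0.025,0,-0.15,0.36,1],[-0.025,0,-0.15,0.44,1],[-0.025,0,-0.15,0.52,1]]'; python3 - <<'E'
from h import *
plan([-.05,-.235,.26],-90)
print(bot.get_obs()["joint_pos"])
E
```

```text
clock: 13.1
eef_pos: [0.462, 0.0918, 0.2621]
tool_rot: [-0.16, 0.987, 0.0, 0.0]
ft_force: [0.1, 0.1, 0.9]
grip_width: -0.0002
now shelf [-0.0511  0.0745  0.2621] shift [ 0.1412 -0.2754  0.002 ] yaw cur 18.43 turn 0.977799267885958 clock 13.1 F [0.1 0.1 0.9]
[ 1.96103037e-01  1.70610278e-01 -3.27122900e-03  1.39603479e+00
  1.03942279e-04 -1.25634651e-01]
```

```bash
python3 -c "
from h import *
plan([-.1,.05,.26],0)"
```

```text
now shelf [-0.0511  0.0745  0.2621] shift [0.0547 0.0007 0.0021] yaw cur 18.43 turn 0.22779926788595806 clock 13.1 F [0.1 0.1 0.9]
```

```bash
python3 -m inch '[[0.02,0,0,0.08,1],[0.04,0,0,0.16,1],[0.055,0,0,0.228,1],[0.055,0,0,0.228,1],[0.055,0,0,0.228,1]]'; python3 - <<'E'
from h import *
import json
o=bot.get_obs()
json.dump(dict(p=list(map(float,o["eef_pos"])),q=list(map(float,o["tool_rot"]))),open("w13.json","w"))
im=bot.camera("wrist");cv2.imwrite("pics/w13.png",im[:,:,::-1])
plan([-.05,-.235,.26],-90)
E
```

```text
clock: 13.72
eef_pos: [0.4105, 0.0739, 0.2618]
tool_rot: [0.074, 0.997, 0.0, 0.001]
ft_force: [-0.3, -0.3, -0.4]
grip_width: -0.0001
now shelf [-0.0991  0.0487  0.2616] shift [-0.0474 -0.284   0.0016] yaw cur -8.55 turn 0.7529577848494061 clock 13.775 F [-0.   0.2 -0.3]
```

View pics/w13.png

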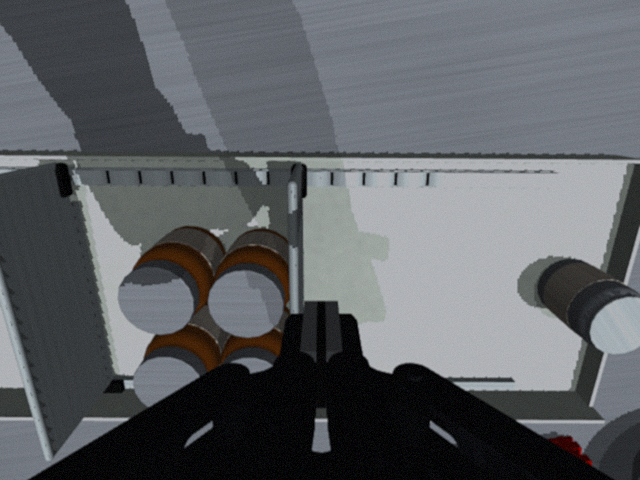

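```bash
python3 -m inch '[[-0.005,-0.04,0,0.08,1],[-0.01,-0.09,0,0.16,1],[-0.02,-0.14,0,0.24,1],[-0.03,-0.19,0,0.32,1],[-0.04,-0.24,0,0.4,1],[-0.047,-0.284,0,0.48,1],[-0.047,-0.284,0,0.56,1],[-0.047,-0.284,0,0.64,1],[-0.047,-0.284,0,0.72,1],[-0.047,-0.284,0,0.753,1]]'; python3 - <<'E'
from h import *
im=bot.camera("wrist");cv2.imwrite("pics/w14.png",im[:,:,::-1])
plan([-.05,-.235,.112],-90)
E
```

```text
clock: 15.02
eef_pos: [0.414, -0.2148, 0.261]
tool_rot: [0.761, 0.649, -0.0, -0.0]
ft_force: [-0.6, 0.5, -0.6]
grip_width: -0.0
now shelf [-0.051  -0.2358  0.2611] shift [0.0008 0.001  0.1491] yaw cur -99.17 turn -0.0022501918375572435 clock 15.075 F [-0.7  0.3  0.8]
```

View pics/w14.png

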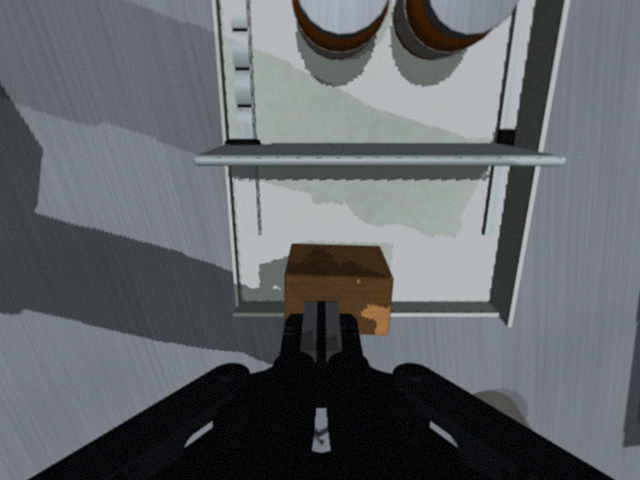

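```bash
python3 -m inch '[[0,0,0.04,-0.002,1],[0,0,0.09,-0.002,1],[0,0,0.13,-0.002,1],[0,0,0.149,-0.002,1],[0,0,0.149,-0.002,1],[0,0,0.149,-0.002,1]]'; python3 - <<'E'
from h import *
plan([-.05,-.112,.112],-90)
im=bot.camera("wrist");cv2.imwrite("pics/w15.png",im[:,:,::-1])
E
```

```text
clock: 15.82
eef_pos: [0.4144, -0.2149, 0.1131]
tool_rot: [0.759, 0.651, 0.0, 0.001]
ft_force: [-0.2, 0.3, 0.0]
grip_width: -0.0001
now shelf [-0.0506 -0.2359  0.1131] shift [0.1239 0.001  0.0011] yaw cur -98.74 turn 0.0013877756055713064 clock 15.825 F [-0.2  0.3  0. ]
```

View pics/w15.png

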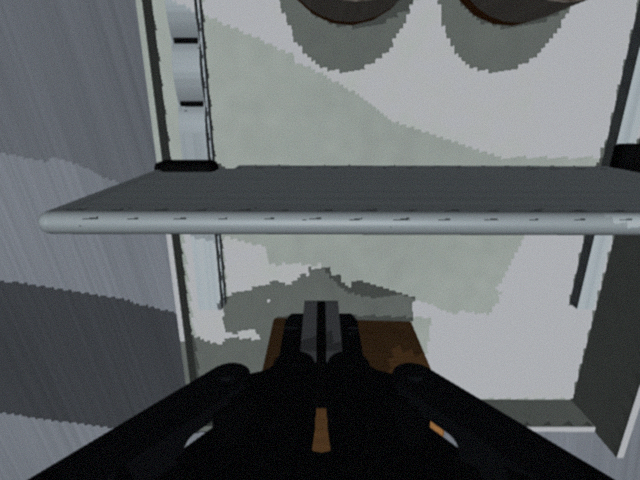

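```bash
python3 -m inch '[[0.015,0,0,0,1],[0.03,0,0,0,1],[0.036,0,0,0,1],[0.044,0,0,0,1],[0.052,0,0,0,1],[0.06,0,0,0,1],[0.067,0,0,0,1],[0.067,0,0,0,1],[0.067,0,0,0,1],[0.067,0,0,0,1]]'; python3 - <<'E'
from h import *
plan([-.05,-.140,.112],-90)
im=bot.camera("wrist");cv2.imwrite("pics/w16.png",im[:,:,::-1])
E
```

```text
clock: 17.12
eef_pos: [0.4237, -0.1484, 0.1123]
tool_rot: [0.759, 0.651, 0.0, -0.0]
ft_force: [0.2, 1.3, -0.5]
grip_width: 0.0001
now shelf [-0.0517 -0.1687  0.1123] shift [0.0287 0.0018 0.0003] yaw cur -98.8 turn 0.0008698286100695896 clock 17.125 F [ 0.2  1.3 -0.5]
```

View pics/w16.png

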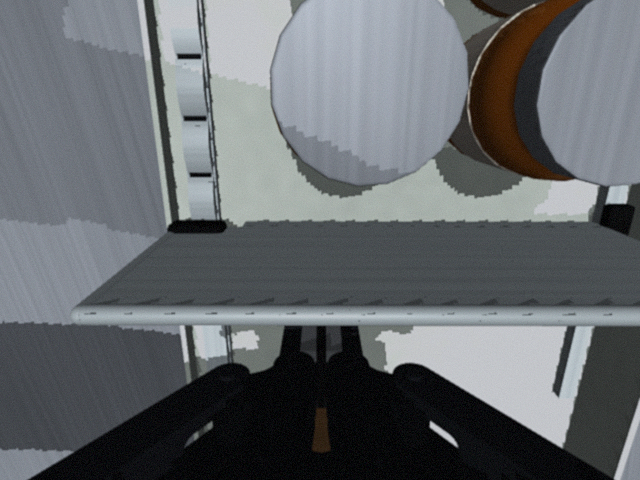

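```bash
python3 -m inch '[[0.008,0.001,0,0,1],[0.014,0.001,0,0,1],[0.02,0.001,0,0,1],[0.025,0.001,0,0,1],[0.028,0.001,0,0,1],[0.0295,0.001,0,0,1],[0.0295,0.001,0,0,1],[0.0295,0.001,0,0,1],[0.0295,0.001,0,0,1],[0.0295,0.001,0,0,1]]'; python3 - <<'E'
from h import *
plan([-.05,-.1387,.112],-90)
im=bot.camera("wrist");cv2.imwrite("pics/w17.png",im[:,:,::-1])
E
```

```text
clock: 18.42
eef_pos: [0.4291, -0.1194, 0.1123]
tool_rot: [0.759, 0.651, -0.0, -0.0]
ft_force: [-0.6, 0.2, -0.4]
grip_width: -0.0002
now shelf [-0.0508 -0.1392  0.1123] shift [0.0005 0.0008 0.0003] yaw cur -98.8 turn 0.000873086701816798 clock 18.425 F [-0.6  0.2 -0.4]
```

View pics/w17.png

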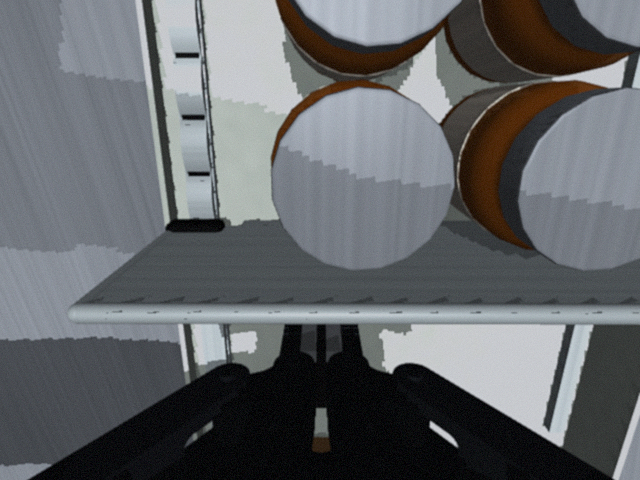

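```bash
python3 -m inch '[[-0.015,0,0,0,1],[-0.025,0,-0.01,0,1],[-0.025,0,-0.06,0,1],[-0.025,0,-0.11,-0.04,1],[-0.025,0,-0.15,-0.12,1],[-0.025,0,-0.18,-0.2,1],[-0.025,0,-0.21,-0.28,1],[-0.025,0,-0.22,-0.36,1],[-0.025,0,-0.22,-0.44,1],[-0.025,0,-0.22,-0.52,1]]'; python3 - <<'E'
from h import *
plan([-.14,-.045,.33],0)
E
```

```text
clock: 19.73
eef_pos: [0.4252, -0.1449, 0.3334]
tool_rot: [0.31, 0.951, -0.0, 0.001]
ft_force: [-1.1, 0.3, -0.3]
grip_width: 0.0002
now shelf [-0.0508 -0.165   0.3334] shift [0.1343 0.0659 0.0032] yaw cur -36.13 turn -0.22690900130210329 clock 19.725 F [-1.1  0.3 -0.3]
```

```bash
python3 -m inch '[[0.045,0.02,0,-0.08,0],[0.09,0.045,0,-0.16,0],[0.134,0.066,0,-0.227,0],[0.134,0.066,0,-0.227,0],[0.134,0.066,0,-0.227,0],[0.134,0.066,0,-0.227,0]]'; python3 - <<'E'
from h import *
import json
o=bot.get_obs()
json.dump(dict(p=list(map(float,o["eef_pos"])),q=list(map(float,o["tool_rot"]))),open("w18.json","w"))
for n in("wrist","top","scene"):
    im=bot.camera(n);cv2.imwrite(f"pics/{n}18.png",im[:,:,::-1])
a=cv2.imread("pics/top18.png");cv2.imwrite("pics/top18c.png",cv2.resize(a[170:310,200:450],None,fx=3.2,fy=3.2,interpolation=cv2.INTER_CUBIC))
plan([-.14,-.045,.33],0)
E
```

```text
clock: 20.48
eef_pos: [0.3571, -0.0123, 0.3325]
tool_rot: [0.081, 0.997, -0.0, 0.0]
ft_force: [0.0, 0.1, 0.7]
grip_width: 0.0852
now shelf [-0.1388 -0.0445  0.3321] shift [ 0.0012 -0.0005  0.0021] yaw cur -9.26 turn -0.0029848981526671516 clock 20.625 F [ 0.9 -0.2  0.9]
```

View pics/wrist18.png

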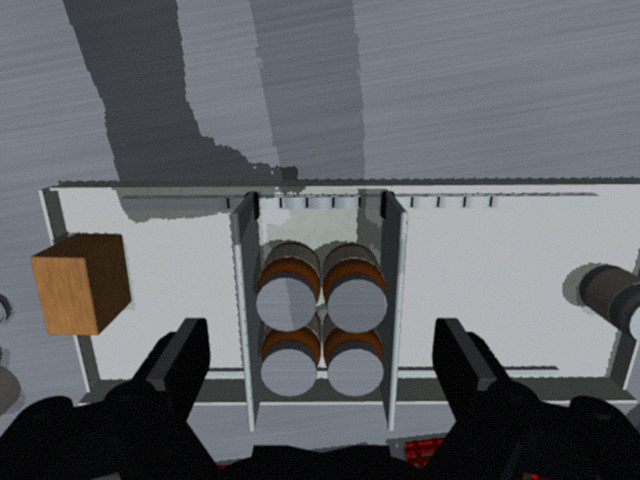

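View pics/top18c.png

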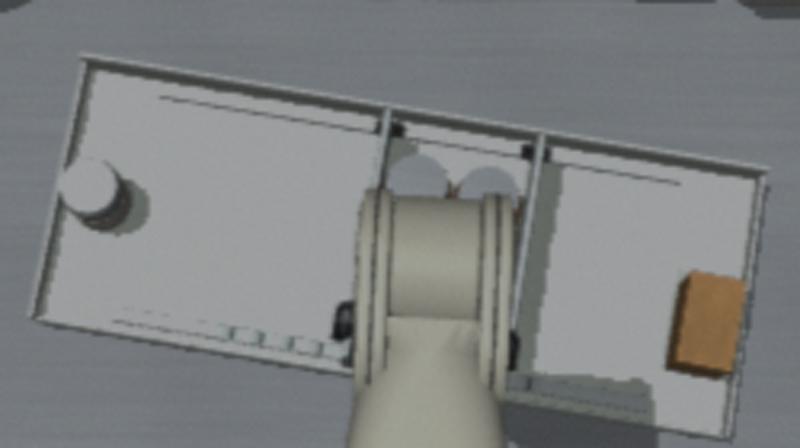

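View pics/scene18.png

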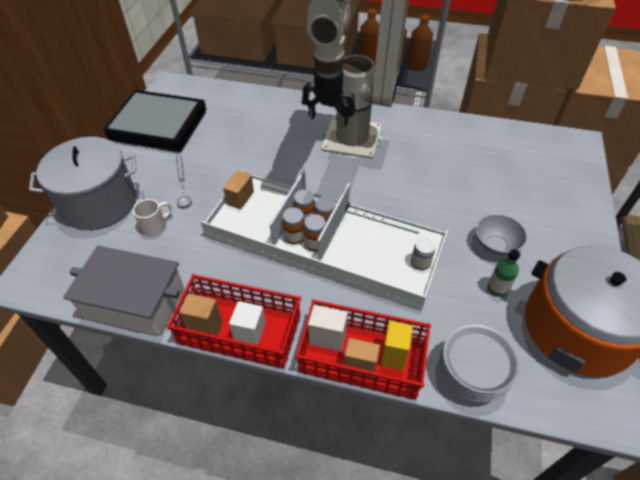

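```bash
python3 -c "
from workcell import bot
print(bot.job_done(), bot.get_obs()['clock'])"
```

```text
the job is handed in; nothing more can be done
the job is handed in; nothing more can be done
```

I pushed both dividers in with the side of the shut fingertips and handed the job in. The left one sits in the notch at y = +30 mm and the right one in the notch at y = −120 mm. The handed-in call gives no verdict, so these are my own checks.

- **Notches:** In the last wrist picture each divider's foot covers its slot, and the neighbouring slots are visible on either side. After the last nudges the plates ran down into the notches by themselves.
- **Jar clearance:** I estimate a gap of about 2 mm on the left and 5 mm on the right. The left one is thin: my measurements put it anywhere from 1 to 2.5 mm, though all of them were positive.
- **Jars:** The lid centres of the two front jars were at about y = −8 and −78 mm at the end, the same as before pushing. I compared the two back jars only by eye.
- **Bystanders:** The tin and carton, and the bowl, bottle, mug and ladle, look unmoved in the last pictures.
- **Forces and time:** The highest wrist reading I saw was about 5 N, though I read it only at the end of each move. The arm was clear of everything at about 20.6 s when I handed in.
- **Obstructed view:** The last top picture was partly blocked by the arm, so it could not confirm the front notches.

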